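# Dowel the clock jig and press its cover home

### The arm

A 6-joint arm with a two-finger parallel gripper is mounted at the origin on the work surface. World frame = base frame: x ahead of the robot, y to its left, z up, the work surface at z = 0. Lengths are in mm, angles in rad, forces in N, time in s.
With the tool pointing down it reaches from about 425 to 1125 mm from the base axis. Payload 14.9 kg.
Tool frame: the origin (TCP) lies midway between the tips of the shut fingers; the grasp point (between the pads) lies 19 mm behind it; z points along the fingers, y is the line along which they close (so a half turn about z gives the same grasp; the last joint's range is limited). The gripper opens to 91 mm and grips with 3 to 60 N. Pads are 32 mm wide; open, the fingers measure 118 mm over their backs; the gripper's body (76 mm by 178 mm) begins 60 mm behind the grasp point.
Start: joints at [1.069, 0.379, 1.734, -0, 1.028, -0.033], TCP at [316.28, 624.488, 213.932] pointing down, gripper open.
Joint ranges: [-2.77, 2.77], [-0.74, 2.19], [0, 2.66], [-1.06, 4.2], [0.31, 2.87], [-3.08, 3.08]. Speed limits (rad/s): [1.89, 1.89, 2.39, 3.14, 3.14, 3.14].

### API

Orientations are given as a unit quaternion [x, y, z, w].
In Python, from bench import * gives the robot as it stands. The module is installed in compiled form; this text tells all that it offers.
- The arm moves only by the shell command python3 -m pendant 'ROWS' [OPENING] [FORCE]. ROWS is JSON, a list of rows, each an object with "delta_pos": the shift along the world's x, y, z in m, a list of three; "dr": the turn, a rotation vector about the world's x, y, z in degrees, a list of three. In form: [{"delta_pos": [dx, dy, dz], "dr": [rx, ry, rz]}, ...]. A call has 1 to 12 rows; each row is the pose to reach, as a shift and turn from the pose commanded when the call began; what a row does not reach only later rows make up. A row lasts 1/8 s, in which the tool goes at most 62.5 mm and 10.7 degrees, less where a joint would pass 70% of its speed; a pose out of reach is approached as far as the arm can. A call with a gripper value outside its range is refused whole. OPENING is the finger opening in m, from 0 to 0.0912, set as the call begins (- or left out, the last holds). The fingers move at their own pace and stop on an object; FORCE is the grip in N (left out, the last holds). Time passes only in rows, so rows that repeat a pose let the fingers close. It gives the time, the measured TCP pose, the force, the opening and the grip force at its end, in the units of the state.
- get_obs(): the state, without advancing time (a new reading comes with each control period).
- capture(name): name is "side" or "top" or "wrist"; returns the picture (384x512x3 uint8, red, green, blue); there is no depth.
- calibration(name): a dict with "intrinsics" (3x3 intrinsics, pixels), "R" (3x3) and "t" (3): a world point X has camera coordinates R X + t. Camera axes: x right, y down, z forward; pixel columns grow to the right and rows downward; lengths in mm; the calibration is good to about 2 mm. A picture is of the moment at which its call begins: read the wrist's pose just before it. calibration takes no time and is no camera call; for the wrist camera it gives the pose at the moment of the call.
- sign_off(): hands the job in; it is judged then, once.
The state is a dict: "clock": time; "qpos": joint angles; "qvel": joint speeds; "joint_torque": joint torques, N m; "tool_pos": TCP position; "tool_rot": TCP orientation; "wrist_force": force on the tool from outside, world axes, zero at the start; "moment": the same for the moment, N m; "width": opening from 0.0 (shut) to 1.0 (fully open); "grip_force": force on a finger pad.
Only numpy, scipy, OpenCV 4.12 (cv2) and the standard library are available. Lean on these libraries where they do the work, as an engineer would, in place of code of your own. Each camera call takes 0.05 s, during which the arm holds its last target. There are 200 camera calls.

### The job

In the pin rack, find the plain collared dowel with the short, straight, blunt head and stand it fully down in the hole of the grey clock jig. Then take the flat cover plate by its grip, slide it square to the jig in under the rear bridge and over the dowel until its blind hole drops on, and press it down fully home against the sprung runners. Finish while still holding it pressed down, and leave the other pieces on the bench where they are.

Things in the scene. Friction and masses are not known exactly. Their poses are not given: they have to be found in the camera images.
- jig: clock jig, fixed: grey block 180 (x) x 130 (y) x 30 mm tall, origin at the centre of its underside on the bench; a 12 mm hole goes through its centre. At the rear (+x) a steel bridge crosses it on two posts; the front (-x, to the robot) is open and the cover slides in towards +x. Two brass runners lie on it along x
- jig_hole (a point): centre of the jig hole's mouth, on the block's top face, 30 mm above the bench. Fingers opened here along jig x have 55 mm from the axis to the bridge bar; along jig y the runners begin 29 mm from the axis and stand 10 mm high
- jig_bridge (a point): middle of the underside of the bridge bar, 70 mm above the bench, 65 mm behind the hole. The bar is 20 mm deep along x (55 to 75 mm behind the hole) and 8 mm thick; the posts' inner faces are 50 mm either side. The seated cover's edge lies 10 mm under the bar, so it must be slid in from the front, not set down from above
- jig_seat (a point): where the centre of the cover's underside ends, pressed home: over the hole, 36 mm above the bench, the cover's long (x) axis along the jig's x, either way round. Dropped on but not pressed, the underside is 40 mm above the bench; while sliding over the dowel's head, 47 mm
- runners (a joint): the jig's two sprung brass runners, moving as one: bars 105 mm long along jig x (-55 to +50 mm), 10 mm wide, at jig y -34 and +34 mm, tops 10 mm above the block. 0 = up, 0.004 m = fully down. They begin to move at 6 N (the cover's own weight, at most 4.5 N, does not move them) and are fully down at 14 N including that weight
- rack: pin rack, fixed: dark wooden block 150 (x) x 50 (y) x 30 mm tall with three holes in a row at x = -50, 0 and +50 mm; origin at the centre of its underside. The dowel and two other pieces stand in the holes, in any order, collars resting on its top
- dowel: loose steel dowel, upright, 40 g; origin at the centre of its lower end, z up along it. Shank 10 mm across, 24 mm long, chamfered foot; collar 20 mm across from 24 to 27 mm up; straight blunt head to grip, 10 mm across, from 27 to 41 mm up. In the rack, and fully down in the jig, the collar rests on the block's top and the lower end is 6 mm above the bench
- dowel_tip (a point): centre of the top of the dowel's head, 41 mm above its lower end (47 mm above the bench when down in the jig)
- cover: loose cover plate flat on the bench: aluminium, 130 (x) x 80 (y) x 14 mm thick, 300 to 460 g, origin at the centre of its underside. There, from below, a blind hole 14 mm across, 14 mm deep, with a 2 mm chamfer. On top, over the hole, a square black grip 24 x 24 mm, 32 mm tall, sides along the plate's x and y
- cover_grip (a point): centre of the top of the cover's grip, 46 mm above the plate's underside
- stump: a steel piece in the rack with the same shank and collar as the dowel, but a broad mushroom head 18 mm across on top (top 15 mm above its collar); leave it. Origin: centre of its lower end
- point: a steel piece in the rack with the same shank and collar as the dowel, but taller and ending in a sharp cone (39 mm above its collar); leave it. Origin: centre of its lower end
- loupe: black eyeglass loupe standing on the bench, a truncated cone 38 mm across, 30 mm tall. Leave it. Origin: centre of its underside
- driver: small screwdriver lying on the bench, 140 mm long along its x. Leave it
- wheel: brass clock wheel lying flat, 53 mm across, with a short arbor, 19 mm tall. Leave it. Origin: centre of its underside
- oiler: small amber glass jar, 32 mm across, 55 mm tall. Leave it. Origin: centre of its underside
- tin: shallow round steel dish, 64 mm across, 22 mm tall. Leave it. Origin: centre of its underside
Not all that is in view belongs to the job. Of the things like the cover, leave any that is orange, pink or purple; of the rest the larger one is meant.

How it is judged:
By the outcome, as a careful person would: the job done as asked, in the order asked, and still so for the second after the job is handed in, while the arm keeps its last pose, push and grip.
It also fails if it takes over 59 s, if anything falls off the work surface, if the arm or the gripper's body presses on something with over 40 N, if the wrist force passes 120 N, or if a joint passes its speed limit or range.

## Working session

There is one attempt and no reset: what is moved stays moved. The work goes in short steps, Python scripts to look and compute and a shell command to move; the robot and the scene stay as the last step left them, time stands still between calls to the robot, and variables do not carry over. Pictures are saved under pics/ and viewed, at most 10 in all, crops included, and the job is handed in when it is done.

```bash
mkdir -p pics; python3 - <<'E'
from bench import *
import cv2,numpy as np
for n in("top","side"):
    im=capture(n); cv2.imwrite(f"pics/{n}0.png",im[:,:,::-1]); c=calibration(n); print(n,np.round(c["intrinsics"],1).tolist(),np.round(c["R"],3).tolist(),np.round(c["t"],1).tolist())
o=get_obs();print(o)
E
```

```text
top [[439.7, 0.0, 257.2], [0.0, 439.7, 190.8], [0.0, 0.0, 1.0]] [[-0.022, -1.0, -0.021], [-0.992, 0.025, -0.123], [0.123, 0.018, -0.992]] [-140.7, 576.1, 1669.0]
side [[403.7, 0.0, 255.1], [0.0, 403.7, 188.6], [0.0, 0.0, 1.0]] [[-0.928, -0.373, -0.004], [-0.278, 0.699, -0.659], [0.249, -0.61, -0.752]] [455.1, 301.9, 981.3]
{'clock': 0.1, 'qpos': array([ 1.06869510e+00,  3.79346151e-01,  1.73471414e+00, -3.38469931e-05,
        1.02848800e+00, -3.33204286e-02]), 'qvel': array([ 0.00056958, -0.00119325, -0.0037605 , -0.0015825 , -0.000643  ,
        0.00084735]), 'joint_torque': array([ 1.85771612e-03, -7.65033531e+01, -4.35297918e+01,  6.52773958e-02,
        3.98267841e-02, -2.27540653e-07]), 'tool_pos': array([316.1167526 , 624.16657062, 213.36489711]), 'tool_rot': array([ 2.32241567e-01,  9.72658021e-01, -4.64630814e-04, -1.12419606e-04]), 'wrist_force': array([0.0197352 , 0.05166515, 0.07879544]), 'moment': array([-0.02977622,  0.05078516, -0.0256403 ]), 'grip_force': 0.0, 'width': 1.0011341408027596}
```

View pics/top0.png

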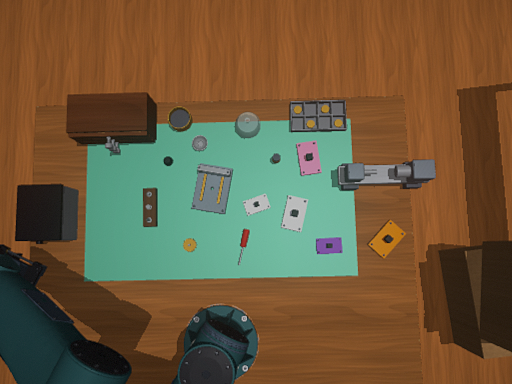

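View pics/side0.png

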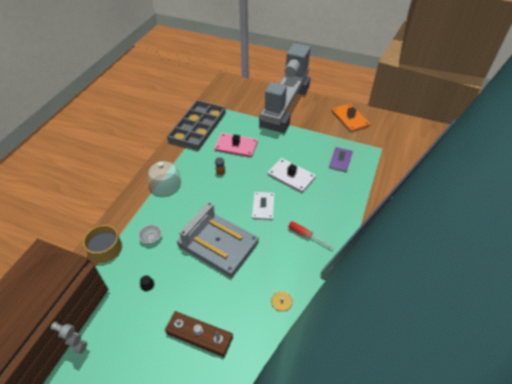

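The top view shows these candidates:
- **Cover-like plates:** large white (295,213), small white (256,204), pink (308,157), purple (329,245) and orange (388,238). I choose the large white one.
- **Rack:** at (150,207), with pins at (150,194), (149,207) and (149,221).
- **Jig:** at (212,188), with the bridge towards the top of the image.

Next I'll crop the rack and compute coarse positions.

```bash
cat > h.py <<'E'
from bench import *
import cv2,numpy as np
from scipy.spatial.transform import Rotation as Rn
def ray(c,p,z):
    K,R,t=(np.array(c[k],float) for k in("intrinsics","R","t"))
    C=-R.T@t; d=R.T@np.linalg.solve(K,np.array([p[0],p[1],1.]))
    return C+d*(z-C[2])/d[2]
def proj(c,X):
    K,R,t=(np.array(c[k],float) for k in("intrinsics","R","t"))
    q=K@(R@np.array(X,float)+t); return q[:2]/q[2]
def tcp():
    o=get_obs();r=Rn.from_quat(o["tool_rot"]).as_matrix()
    return o["clock"],np.round(o["tool_pos"],1),"toolY yaw",round(np.degrees(np.arctan2(r[1,1],r[0,1])),2),"z",np.round(r[:,2],3),"F",np.round(o["wrist_force"],1),"w",round(o["width"]*91.2,1),"g",round(float(o["grip_force"]),1)
E
python3 - <<'E'
from h import *
s=cv2.imread("pics/side0.png");t=cv2.imread("pics/top0.png")
a=cv2.resize(s[305:360,155:245],(540,330),interpolation=3);b=cv2.resize(t[180:235,130:170],(240,330),interpolation=3)
cv2.imwrite("pics/rack.png",np.hstack([a,b]))
c=calibration("top")
for n,p,z in[("rackA",(150,194),55),("rackB",(149,207),50),("rackC",(149,221),50),("hole",(212,188),30),("cover",(295,213),46),("small",(256,204),40),("oil",(276,158),55),("bridge",(215,169),78)]: print(n,np.round(ray(c,p,z)))
hsv=cv2.cvtColor(t,cv2.COLOR_BGR2HSV);m=((hsv[...,1]<40)&(hsv[...,2]>150)).astype(np.uint8)
for q in cv2.findContours(m,0,2)[0]:
    if cv2.contourArea(q)>150: print(cv2.minAreaRect(q))
print(tcp())
cw=calibration("wrist");o=get_obs();R=Rn.from_quat(o["tool_rot"]).as_matrix()
print("cam in tool",np.round(R.T@(-np.array(cw["R"]).T@cw["t"]-o["tool_pos"])),"axes",np.round(np.array(cw["R"])@R,2).tolist(),cw["intrinsics"][0][0])
E
```

```text
rackA [568. 258.  55.]
rackB [518. 262.  50.]
rackC [465. 262.  50.]
hole [589.  22.  30.]
cover [ 482. -296.   46.]
small [ 521. -148.   40.]
oil [ 696. -230.   55.]
bridge [655.   4.  78.]
((294.4470520019531, 212.98825073242188), (20.60839080810547, 32.97342300415039), 12.528807640075684)
((256.32293701171875, 204.13697814941406), (15.007347106933594, 24.587507247924805), 70.70995330810547)
((377.5, 174.0), (16.0, 45.0), 90.0)
(0.1, array([316.1, 624.2, 213.4]), 'toolY yaw', np.float64(63.14), 'z', array([-0.   , -0.001, -1.   ]), 'F', array([0. , 0.1, 0.1]), 'w', 91.3, 'g', 0.0)
cam in tool [  77.   -1. -170.] axes [[-0.0, 1.0, 0.0], [-0.96, 0.0, -0.28], [-0.28, -0.0, 0.96]] 301.8522696796253
```

View pics/rack.png

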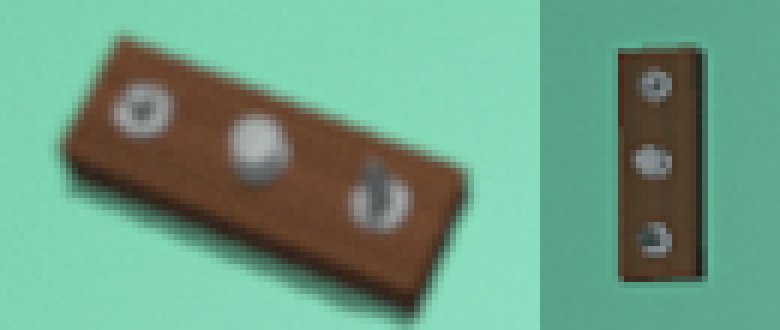

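The crop shows the side view at left and the top view at right. In the side view the blunt dowel with a collar ring is at the +x end (top-view pixel (150,194), about (568,258) mm), the mushroom is in the middle, and the cone is at the -x end. I'm moving above the dowel for a close look.

```bash
python3 -m pendant '[{"delta_pos":[0.03,-0.044,-0.01],"dr":[0,0,-8]},{"delta_pos":[0.06,-0.088,-0.02],"dr":[0,0,-17]},{"delta_pos":[0.092,-0.133,-0.03],"dr":[0,0,-27]},{"delta_pos":[0.123,-0.179,-0.041],"dr":[0,0,-37]},{"delta_pos":[0.155,-0.226,-0.052],"dr":[0,0,-47]},{"delta_pos":[0.187,-0.273,-0.062],"dr":[0,0,-57]},{"delta_pos":[0.219,-0.319,-0.073],"dr":[0,0,-67]},{"delta_pos":[0.24,-0.35,-0.08],"dr":[0,0,-75]},{"delta_pos":[0.252,-0.366,-0.084],"dr":[0,0,-78]},{"delta_pos":[0.252,-0.366,-0.084],"dr":[0,0,-78]},{"delta_pos":[0.252,-0.366,-0.084],"dr":[0,0,-78]}]' 0.03
python3 - <<'E'
from h import *
print(tcp());c=calibration("wrist");im=capture("wrist")
np.savez("pics/w1.npz",**c);cv2.imwrite("pics/w1.png",im[:,:,::-1]);print(proj(c,(568,258,50)))
E
```

```text
clock: 1.48
tool_pos: [567.8, 259.3, 130.0]
tool_rot: [0.792, 0.611, 0.0, -0.0]
wrist_force: [-0.4, 0.2, 0.2]
width: 0.326
grip_force: 0.0
(1.475, array([567.8, 259.3, 130. ]), 'toolY yaw', np.float64(-14.73), 'z', array([-0.,  0., -1.]), 'F', array([-0.4,  0.2,  0.2]), 'w', 29.7, 'g', 0.0)
[251.73497875 196.26752656]
```

View pics/w1.png

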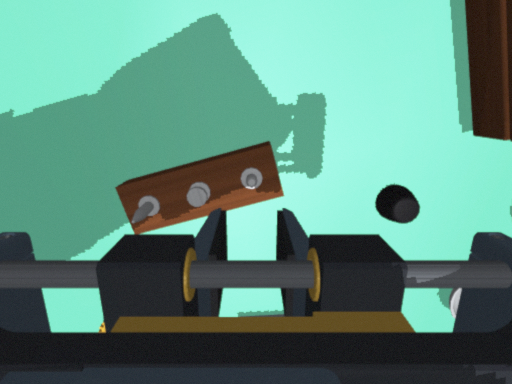

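The view confirms it: the blunt dowel is at (251,181) with its collar ring at (252,178), the mushroom at (198,193) and the cone at (146,208). I'll refine with a mask of the steel blob.

```bash
python3 - <<'E'
from h import *
im=cv2.imread("pics/w1.png");c=np.load("pics/w1.npz")
hsv=cv2.cvtColor(im,cv2.COLOR_BGR2HSV);m=((hsv[...,1]<70)&(hsv[...,2]>60)).astype(np.uint8)
m[:160]=0;m[200:]=0;m[:,:232]=0;m[:,270:]=0
n,l,st,ce=cv2.connectedComponentsWithStats(m);print(st[1:],ce[1:])
for p,z in[((252,178),33),((251,182.5),47)]:print(np.round(ray(c,p,z),1))
cv2.imwrite("pics/w1c.png",cv2.resize(im[155:210,220:285],(650,550),interpolation=cv2.INTER_NEAREST))
E
```

```text
[[240 167  23  22 384]
 [268 199   2   1   2]] [[251.015625   177.82291667]
 [268.5        199.        ]]
[571.3 269.7  33. ]
[570.3 269.4  47. ]
```

View pics/w1c.png

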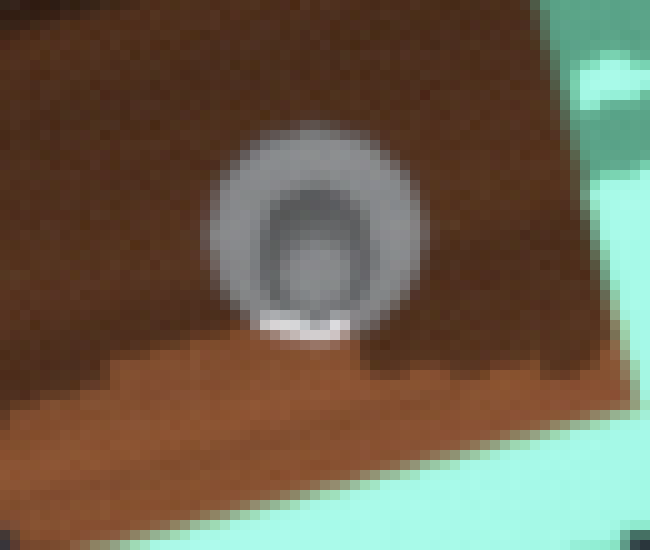

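The crop shows the collar centred at (251.5,178.2) and the head top at (251.5,181.8). I'll cross-check against the fixed views.

```bash
python3 - <<'E'
from h import *
c=np.load("pics/w1.npz");s=calibration("side");t=calibration("top")
print("wrist",ray(c,(251.5,178.2),33),ray(c,(251.5,181.8),47))
print("side",ray(s,(178.5,323.3),36));print("top",ray(t,(149.2,194.2),36))
print("proj tcp axis px at z=40 in wrist",proj(c,(567.8,259.3,40)))
E
```

```text
wrist [570.85590597 269.61689254  33.        ] [570.90917555 269.86018138  47.        ]
side [570.71036133 273.22504438  36.        ]
top [569.49143099 265.82769405  36.        ]
proj tcp axis px at z=40 in wrist [251.13655256 191.67746628]
```

```bash
python3 -m pendant '[{"delta_pos":[0.003,0.0104,-0.02],"dr":[0,0,0]},{"delta_pos":[0.003,0.0104,-0.045],"dr":[0,0,0]},{"delta_pos":[0.003,0.0104,-0.068],"dr":[0,0,0]},{"delta_pos":[0.003,0.0104,-0.085],"dr":[0,0,0]},{"delta_pos":[0.003,0.0104,-0.0945],"dr":[0,0,0]},{"delta_pos":[0.003,0.0104,-0.0945],"dr":[0,0,0]}]' 0.03
python3 -m pendant '[{"delta_pos":[0,0,0],"dr":[0,0,0]},{"delta_pos":[0,0,0],"dr":[0,0,0]},{"delta_pos":[0,0,0],"dr":[0,0,0]},{"delta_pos":[0,0,0],"dr":[0,0,0]}]' 0.0 30
```

```text
clock: 2.28
tool_pos: [571.1, 268.8, 35.0]
tool_rot: [0.793, 0.61, -0.0, -0.0]
wrist_force: [0.9, -0.2, -0.7]
width: 0.327
grip_force: 0.0
clock: 2.78
tool_pos: [571.7, 269.0, 36.0]
tool_rot: [0.793, 0.61, 0.0, 0.0]
wrist_force: [-0.7, -2.1, 6.7]
width: 0.087
grip_force: 30.0
```

```bash
python3 -m pendant '[{"delta_pos":[0,0,0.006],"dr":[0,0,0]},{"delta_pos":[0,0,0.02],"dr":[0,0,0]},{"delta_pos":[0,0,0.05],"dr":[0,0,0]},{"delta_pos":[0,0,0.08],"dr":[0,0,0]},{"delta_pos":[0,0,0.1],"dr":[0,0,0]},{"delta_pos":[0,0,0.105],"dr":[0,0,0]},{"delta_pos":[0,0,0.105],"dr":[0,0,0]}]'
python3 - <<'E'
from h import *
print(tcp());c=calibration("wrist");im=capture("wrist")
np.savez("pics/w2.npz",**c);cv2.imwrite("pics/w2.png",im[:,:,::-1])
p=get_obs()["tool_pos"];print(proj(c,p),proj(c,p-[0,0,30]))
s=capture("side");u,v=proj(calibration("side"),p).astype(int);print(u,v)
a=cv2.resize(s[v-40:v+40,u-40:u+40,::-1],(400,400),interpolation=2);b=cv2.resize(im[120:320,170:370,::-1],(400,400),interpolation=2)
cv2.imwrite("pics/w2c.png",np.hstack([a,b]))
E
```

```text
clock: 3.65
tool_pos: [571.1, 268.8, 140.1]
tool_rot: [0.793, 0.61, -0.0, -0.0]
wrist_force: [0.0, -0.3, -0.9]
width: 0.09
grip_force: 30.0
(3.65, array([571.1, 268.8, 140.1]), 'toolY yaw', np.float64(-14.86), 'z', array([-0., -0., -1.]), 'F', array([ 0. , -0.3, -0.9]), 'w', 8.2, 'g', 30.0)
[250.76907835 233.12433584] [250.84094126 215.58058081]
172 301
```

View pics/w2c.png

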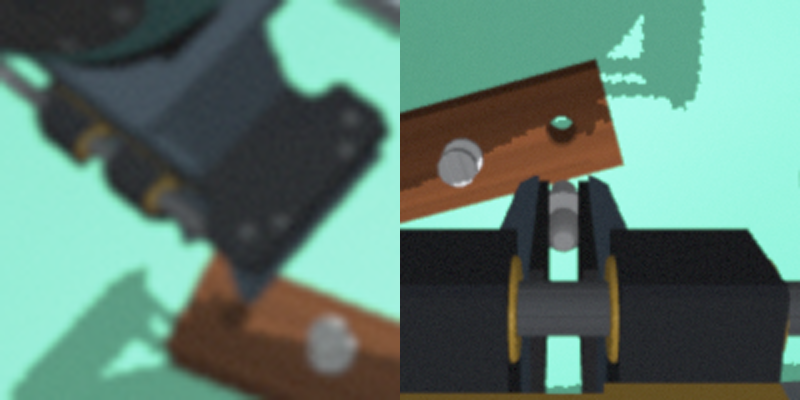

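The dowel is held upright: its rack hole is empty, the head top shows at crop (565,235) and the foot at (563,187). I'm moving near the jig and will look at the hole clear of the fingers.

```bash
python3 -m pendant '[{"delta_pos":[0.002,-0.025,0],"dr":[0,0,0]},{"delta_pos":[0.005,-0.07,0],"dr":[0,0,0]},{"delta_pos":[0.008,-0.12,0],"dr":[0,0,0]},{"delta_pos":[0.011,-0.17,0],"dr":[0,0,0]},{"delta_pos":[0.014,-0.22,0],"dr":[0,0,0]},{"delta_pos":[0.017,-0.26,0],"dr":[0,0,0]},{"delta_pos":[0.018,-0.279,0],"dr":[0,0,0]},{"delta_pos":[0.018,-0.279,0],"dr":[0,0,0]},{"delta_pos":[0.018,-0.279,0],"dr":[0,0,0]}]'
python3 - <<'E'
from h import *
print(tcp());c=calibration("wrist");im=capture("wrist")
np.savez("pics/w3.npz",**c);cv2.imwrite("pics/w3.png",im[:,:,::-1])
c2=np.load("pics/w2.npz");print("dowel top",ray(c2,(252.5,237.5),151.6),"foot front",ray(c2,(251.8,213.5),109))
E
```

```text
clock: 4.88
tool_pos: [589.1, -9.2, 140.1]
tool_rot: [0.792, 0.61, -0.0, -0.0]
wrist_force: [-0.1, 0.1, -0.4]
width: 0.089
grip_force: 30.0
(4.875, array([589.1,  -9.2, 140.1]), 'toolY yaw', np.float64(-14.83), 'z', array([-0.001,  0.   , -1.   ]), 'F', array([-0.1,  0.1, -0.4]), 'w', 8.1, 'g', 30.0)
dowel top [572.47841518 271.00536482 151.6       ] foot front [571.81329817 269.80286586 109.        ]
```

View pics/w3.png

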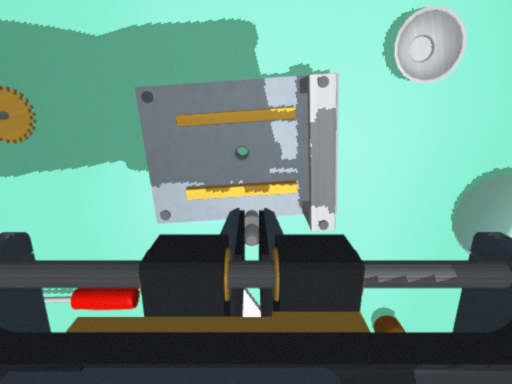

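The wrist view shows the jig hole at about (242,152), runners at (236,117) and (242,190), and the bridge at (322,152).

```bash
python3 - <<'E'
from h import *
im=cv2.imread("pics/w3.png");c=np.load("pics/w3.npz")
hsv=cv2.cvtColor(im,cv2.COLOR_BGR2HSV)
m=((hsv[...,0]>15)&(hsv[...,0]<35)&(hsv[...,1]>120)).astype(np.uint8);m[:90]=0;m[210:]=0;m[:,:160]=0
ce=[]
for q in cv2.findContours(m,0,2)[0]:
    if cv2.contourArea(q)>150:
        r=cv2.boxPoints(cv2.minAreaRect(q)); W=np.array([ray(c,p,40)[:2] for p in r]); 
        e=[W[1]-W[0],W[2]-W[1]];e=max(e,key=np.linalg.norm);ce.append(W.mean(0));print("runner",W.mean(0).round(1),np.linalg.norm(e).round(1),np.degrees(np.arctan2(e[1],e[0])).round(2)%180)
print("runner spacing",np.linalg.norm(ce[0]-ce[1]),"normal yaw",np.degrees(np.arctan2(*(ce[0]-ce[1])[::-1])))
h=im[140:165,228:258];k=(cv2.cvtColor(h,6)<60)|((cv2.cvtColor(h,cv2.COLOR_BGR2HSV)[...,1]>60))
n,l,st,cc=cv2.connectedComponentsWithStats(k.astype(np.uint8));print(st[1:].tolist(),(cc[1:]+[228,140]).tolist())
i=1+np.argmax(st[1:,4]);p=st[i,:2]+st[i,2:4]/2-.5+[228,140];print(p,"hole",ray(c,p,30))
E
```

```text
runner [579.8  -7.9] 103.2 168.96
runner [592.2  57.8] 102.9 168.97
runner spacing 66.85574095380507 normal yaw -100.71498119606171
[[9, 7, 11, 9, 74]] [[241.8108108108108, 150.5810810810811]]
[242. 151.] hole [589.38212273  25.52266154  30.        ]
```

```bash
python3 -m pendant '[{"delta_pos":[0,0.012,-0.01],"dr":[0,0,1]},{"delta_pos":[0,0.026,-0.025],"dr":[0,0,2]},{"delta_pos":[-0.0007,0.0339,-0.045],"dr":[0,0,4]},{"delta_pos":[-0.0007,0.0339,-0.06],"dr":[0,0,4]},{"delta_pos":[-0.0007,0.0339,-0.069],"dr":[0,0,4]},{"delta_pos":[-0.0007,0.0339,-0.0695],"dr":[0,0,4]},{"delta_pos":[-0.0007,0.0339,-0.0695],"dr":[0,0,4]}]'
python3 - <<'E'
from h import *
print(tcp());c=calibration("wrist");im=capture("wrist")
np.savez("pics/w4.npz",**c);cv2.imwrite("pics/w4.png",im[:,:,::-1])
cv2.imwrite("pics/w4c.png",cv2.resize(im[140:270,180:330,::-1],(690,598),interpolation=2))
print(proj(c,(589,24.8,30)))
E
```

```text
clock: 5.8
tool_pos: [588.9, 23.5, 71.3]
tool_rot: [0.771, 0.637, 0.0, 0.0]
wrist_force: [-0.3, -0.4, 0.1]
width: 0.09
grip_force: 30.0
(5.8, array([588.9,  23.5,  71.3]), 'toolY yaw', np.float64(-10.89), 'z', array([ 0.001,  0.   , -1.   ]), 'F', array([-0.3, -0.4,  0.1]), 'w', 8.2, 'g', 30.0)
[250.97207445 208.56288794]
```

View pics/w4c.png

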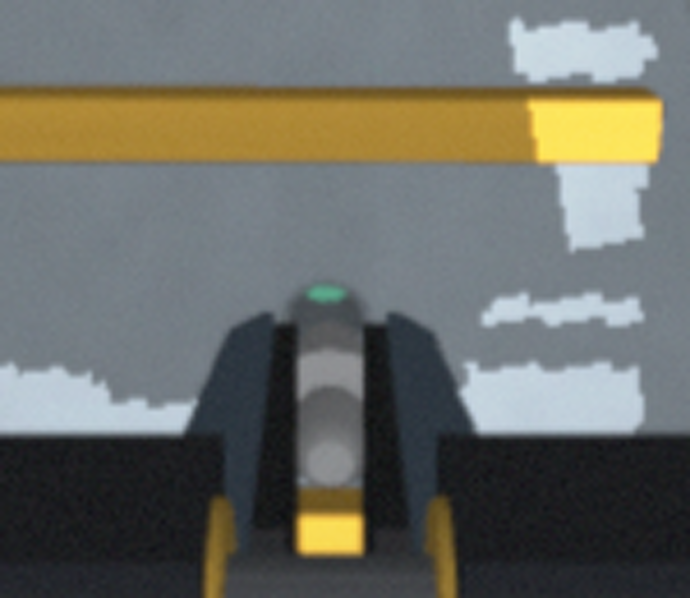

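The crop shows the dowel at x=330 and the hole at x=326 with its far rim at y=280, so they are about 0.6 mm off along jig x. I'll nudge and insert slowly, watching the force.

```bash
python3 - <<'E'
from h import *
c=np.load("pics/w4.npz");print(ray(c,(251.7,240),82.8),ray(c,(250.9,200.9),30))
E
python3 -m pendant '[{"delta_pos":[-0.0005,0,-0.002],"dr":[0,0,0]},{"delta_pos":[-0.0005,0,-0.004],"dr":[0,0,0]},{"delta_pos":[-0.0005,0,-0.006],"dr":[0,0,0]},{"delta_pos":[-0.0005,0,-0.008],"dr":[0,0,0]},{"delta_pos":[-0.0005,0,-0.010],"dr":[0,0,0]},{"delta_pos":[-0.0005,0,-0.012],"dr":[0,0,0]},{"delta_pos":[-0.0005,0,-0.014],"dr":[0,0,0]},{"delta_pos":[-0.0005,0,-0.014],"dr":[0,0,0]}]'
```

```text
[589.36974011  24.40487772  82.8       ] [590.08286713  30.69495605  30.        ]
clock: 6.85
tool_pos: [587.9, 23.8, 56.7]
tool_rot: [0.771, 0.637, -0.0, -0.0]
wrist_force: [0.8, 0.4, -0.8]
width: 0.088
grip_force: 30.0
```

```bash
python3 -m pendant '[{"delta_pos":[0,0,-0.003],"dr":[0,0,0]},{"delta_pos":[0,0,-0.006],"dr":[0,0,0]},{"delta_pos":[0,0,-0.009],"dr":[0,0,0]},{"delta_pos":[0,0,-0.012],"dr":[0,0,0]},{"delta_pos":[0,0,-0.015],"dr":[0,0,0]},{"delta_pos":[0,0,-0.018],"dr":[0,0,0]},{"delta_pos":[0,0,-0.0205],"dr":[0,0,0]},{"delta_pos":[0,0,-0.0215],"dr":[0,0,0]},{"delta_pos":[0,0,-0.0215],"dr":[0,0,0]}]'
```

```text
clock: 7.98
tool_pos: [588.1, 23.8, 35.9]
tool_rot: [0.771, 0.637, -0.0, -0.0]
wrist_force: [-3.8, 0.1, 10.8]
width: 0.089
grip_force: 30.0
```

The tool is at the same height as at the grasp, with 11 N of contact, so the dowel is seated. I'll release, retreat and check.

```bash
python3 -m pendant '[{"delta_pos":[0,0,0],"dr":[0,0,0]},{"delta_pos":[0,0,0],"dr":[0,0,0]},{"delta_pos":[0,0,0.004],"dr":[0,0,0]},{"delta_pos":[0,0,0.02],"dr":[0,0,0]},{"delta_pos":[0.0,-0.01,0.06],"dr":[0,0,0]},{"delta_pos":[0,-0.03,0.09],"dr":[0,0,0]},{"delta_pos":[0,-0.035,0.1],"dr":[0,0,0]},{"delta_pos":[0,-0.035,0.1],"dr":[0,0,0]}]' 0.04
python3 - <<'E'
from h import *
print(tcp());c=calibration("wrist");im=capture("wrist")
np.savez("pics/w5.npz",**c);cv2.imwrite("pics/w5.png",im[:,:,::-1])
for z in(33,47):print(proj(c,(589,24.8,z)))
cv2.imwrite("pics/w5c.png",cv2.resize(im[60:240,120:360,::-1],(800,600),interpolation=2))
E
```

```text
clock: 8.98
tool_pos: [588.3, -11.3, 136.0]
tool_rot: [0.771, 0.637, 0.0, 0.0]
wrist_force: [0.3, 0.4, 1.0]
width: 0.439
grip_force: 0.0
(8.975, array([588.3, -11.3, 136. ]), 'toolY yaw', np.float64(-10.89), 'z', array([ 0.001, -0.   , -1.   ]), 'F', array([0.3, 0.4, 1. ]), 'w', 40.0, 'g', 0.0)
[244.35040104 150.09360392]
[244.01272683 152.53569236]
```

View pics/w5c.png

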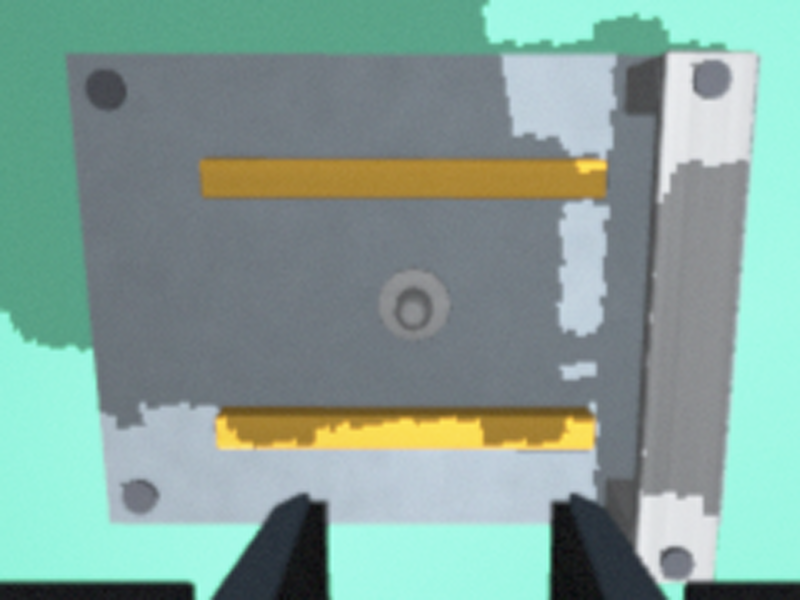

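The dowel is fully down: its collar is flat on the block at crop (414,304), head top at (413,312), and the runners are parallel to the image, so the tool yaw matches the jig's. I'm going over to the large white cover and will measure it by mask.

```bash
python3 -m pendant '[{"delta_pos":[-0.007,-0.02,0.005],"dr":[0,0,0]},{"delta_pos":[-0.02,-0.06,0.012],"dr":[0,0,0]},{"delta_pos":[-0.035,-0.11,0.02],"dr":[0,0,0]},{"delta_pos":[-0.052,-0.16,0.03],"dr":[0,0,0]},{"delta_pos":[-0.068,-0.21,0.04],"dr":[0,0,0]},{"delta_pos":[-0.085,-0.26,0.045],"dr":[0,0,0]},{"delta_pos":[-0.1,-0.305,0.045],"dr":[0,0,0]},{"delta_pos":[-0.106,-0.325,0.045],"dr":[0,0,0]},{"delta_pos":[-0.106,-0.325,0.045],"dr":[0,0,0]},{"delta_pos":[-0.106,-0.325,0.045],"dr":[0,0,0]}]' 0.06
python3 - <<'E'
from h import *
c5=np.load("pics/w5.npz");print("dowel",ray(c5,(244.2,151.2),33),ray(c5,(243.9,153.6),47))
print(tcp());c=calibration("wrist");im=capture("wrist")[:,:,::-1]
np.savez("pics/w6.npz",**c);cv2.imwrite("pics/w6.png",im)
hsv=cv2.cvtColor(np.ascontiguousarray(im),cv2.COLOR_BGR2HSV);m=((hsv[...,1]<45)&(hsv[...,2]>130)).astype(np.uint8);m[225:]=0
for q in cv2.findContours(m,0,2)[0]:
    if cv2.contourArea(q)>800:
        r=cv2.minAreaRect(q);b=cv2.boxPoints(r);W=np.array([ray(c,p,14)[:2] for p in b]);e=[W[1]-W[0],W[2]-W[1]]
        print(cv2.boundingRect(q),W.mean(0).round(1),[(np.linalg.norm(x).round(1),np.degrees(np.arctan2(x[1],x[0])).round(1)) for x in e])
        x,y,w,h=cv2.boundingRect(q);k=(hsv[y:y+h,x:x+w,2]<60).astype(np.uint8)
        for g in cv2.findContours(k,0,2)[0]:
            if cv2.contourArea(g)>60: print("  dark",cv2.boundingRect(g+[x,y]),np.round(ray(c,cv2.minAreaRect(g+[x,y])[0],46),1))
E
```

```text
clock: 10.28
tool_pos: [482.1, -335.2, 180.0]
tool_rot: [0.771, 0.637, -0.0, -0.0]
wrist_force: [0.5, -0.6, -0.2]
width: 0.658
grip_force: 0.0
dowel [588.6683463  23.8358014  33.       ] [588.72308259  23.91080435  47.        ]
(10.275, array([ 482.1, -335.2,  180. ]), 'toolY yaw', np.float64(-10.83), 'z', array([-0.001,  0.001, -1.   ]), 'F', array([ 0.5, -0.6, -0.2]), 'w', 60.1, 'g', 0.0)
(187, 97, 122, 80) [ 483.8 -295.4] [(np.float64(80.4), np.float64(72.4)), (np.float64(128.8), np.float64(-14.0))]
  dark (234, 128, 23, 25) [ 483.5 -293.7   46. ]
(230, 0, 75, 45) [ 530.  -175.4] [(np.float64(58.0), np.float64(12.8)), (np.float64(45.2), np.float64(-69.5))]
```

```bash
python3 - <<'E'
from h import *
c=np.load("pics/w6.npz");im=cv2.imread("pics/w6.png")
hsv=cv2.cvtColor(im,cv2.COLOR_BGR2HSV);m=((hsv[...,1]<45)&(hsv[...,2]>130)).astype(np.uint8);m[225:]=0;m[:70]=0
q=max(cv2.findContours(m,0,2)[0],key=cv2.contourArea)
W=np.array([ray(c,p[0],14)[:2] for p in cv2.convexHull(q)],np.float32)
print(cv2.minAreaRect(W))
k=(hsv[...,2]<60).astype(np.uint8);k[:110]=0;k[165:]=0;k[:,:215]=0;k[:,275:]=0
g=max(cv2.findContours(k,0,2)[0],key=cv2.contourArea);print(cv2.boundingRect(g))
E
```

```text
((483.6991882324219, -295.4388122558594), (80.41874694824219, 130.34579467773438), 75.763671875)
(234, 128, 23, 25)
```

```bash
python3 -m pendant '[{"delta_pos":[0.0016,0.015,-0.02],"dr":[0,0,-1.5]},{"delta_pos":[0.0016,0.0408,-0.045],"dr":[0,0,-3.4]},{"delta_pos":[0.0016,0.0408,-0.08],"dr":[0,0,-3.4]},{"delta_pos":[0.0016,0.0408,-0.115],"dr":[0,0,-3.4]},{"delta_pos":[0.0016,0.0408,-0.143],"dr":[0,0,-3.4]},{"delta_pos":[0.0016,0.0408,-0.156],"dr":[0,0,-3.4]},{"delta_pos":[0.0016,0.0408,-0.162],"dr":[0,0,-3.4]},{"delta_pos":[0.0016,0.0408,-0.162],"dr":[0,0,-3.4]}]'
python3 -m pendant '[{"delta_pos":[0,0,0],"dr":[0,0,0]},{"delta_pos":[0,0,0],"dr":[0,0,0]},{"delta_pos":[0,0,0],"dr":[0,0,0]},{"delta_pos":[0,0,0],"dr":[0,0,0]}]' 0.0 55
```

```text
clock: 11.32
tool_pos: [484.1, -295.4, 18.9]
tool_rot: [0.789, 0.614, 0.0, 0.0]
wrist_force: [-0.5, 0.5, 0.7]
width: 0.656
grip_force: 0.0
clock: 11.82
tool_pos: [483.7, -295.5, 18.6]
tool_rot: [0.789, 0.614, 0.0, 0.0]
wrist_force: [-0.7, 0.1, 1.2]
width: 0.258
grip_force: 55.0
```

Gripped at 23.5 mm. I'll lift, carry in front of the jig and check how the plate sits in the hand.

```bash
python3 -m pendant '[{"delta_pos":[0,0,0.008],"dr":[0,0,0]},{"delta_pos":[0,0,0.025],"dr":[0,0,0]},{"delta_pos":[0,0,0.055],"dr":[0,0,0]},{"delta_pos":[0,0,0.085],"dr":[0,0,0]},{"delta_pos":[0.003,0.02,0.105],"dr":[0,0,0]},{"delta_pos":[0.01,0.06,0.11],"dr":[0,0,0]},{"delta_pos":[0.018,0.11,0.11],"dr":[0,0,1]},{"delta_pos":[0.026,0.16,0.11],"dr":[0,0,2]},{"delta_pos":[0.035,0.21,0.11],"dr":[0,0,3]},{"delta_pos":[0.044,0.26,0.11],"dr":[0,0,3.3]},{"delta_pos":[0.052,0.305,0.11],"dr":[0,0,3.3]},{"delta_pos":[0.056,0.329,0.11],"dr":[0,0,3.3]}]'
python3 -m pendant '[{"delta_pos":[0,0,0],"dr":[0,0,0]},{"delta_pos":[0,0,0],"dr":[0,0,0]}]'
python3 - <<'E'
from h import *
print(tcp());c=calibration("wrist");o=get_obs();im=np.ascontiguousarray(capture("wrist")[:,:,::-1])
np.savez("pics/w7.npz",**c);cv2.imwrite("pics/w7.png",im)
hsv=cv2.cvtColor(im,cv2.COLOR_BGR2HSV);m=((hsv[...,1]<45)&(hsv[...,2]>110)).astype(np.uint8)
m=cv2.morphologyEx(m,cv2.MORPH_OPEN,np.ones((3,3)));R=Rn.from_quat(o["tool_rot"]).as_matrix();z=o["tool_pos"][2]-18.6+14
for q in cv2.findContours(m,0,2)[0]:
    if cv2.contourArea(q)>600:
        L=np.array([R.T@(ray(c,p[0],z)-o["tool_pos"]) for p in cv2.convexHull(q)])[:,:2]
        print(cv2.boundingRect(q),cv2.contourArea(q),"tool x,y range",L.min(0).round(1),L.max(0).round(1));print(L.round(1).tolist())
E
```

```text
clock: 13.32
tool_pos: [539.9, 35.6, 129.6]
tool_rot: [0.771, 0.637, 0.0, 0.0]
wrist_force: [0.9, -0.4, -2.7]
width: 0.26
grip_force: 55.0
clock: 13.58
tool_pos: [539.6, 33.2, 129.0]
tool_rot: [0.771, 0.636, 0.0, 0.0]
wrist_force: [-0.0, -0.0, -2.6]
width: 0.262
grip_force: 55.0
(13.575, array([539.6,  33.2, 129. ]), 'toolY yaw', np.float64(-10.96), 'z', array([ 0., -0., -1.]), 'F', array([-0. , -0. , -2.6]), 'w', 23.9, 'g', 55.0)
(225, 289, 53, 28) 882.5 tool x,y range [-63.7 -18. ] [-42.4  17.7]
[[-42.4, 11.8], [-48.6, 15.3], [-53.3, 16.7], [-58.1, 17.5], [-63.7, 17.7], [-63.7, -18.0], [-62.1, -18.0], [-57.3, -16.5], [-42.4, 10.5]]
(142, 117, 282, 144) 26049.0 tool x,y range [-20.9 -64.8] [69.2 98. ]
[[69.2, 83.5], [68.6, 89.8], [64.7, 97.2], [64.2, 97.8], [63.0, 98.0], [55.7, 98.0], [-18.8, 97.9], [-20.9, 97.6], [-20.9, 91.1], [-1.9, -64.4], [1.5, -64.7], [37.4, -64.8], [40.4, -64.5], [68.6, -25.5], [69.2, 49.0]]
(466, 59, 46, 74) 2654.5 tool x,y range [ 60.8 119.3] [ 99.5 148.2]
[[99.5, 139.6], [63.0, 148.2], [62.5, 147.8], [60.8, 143.0], [60.8, 136.7], [61.4, 134.3], [61.9, 132.5], [63.0, 129.9], [65.3, 126.6], [66.9, 124.6], [69.7, 122.3], [70.8, 121.6], [73.0, 120.6], [79.4, 119.3], [82.1, 119.3], [85.2, 119.8], [87.3, 120.5], [88.9, 121.3], [90.9, 122.5], [94.5, 125.6], [97.0, 128.8], [97.5, 129.8], [98.5, 132.3], [99.0, 133.8], [99.5, 136.3]]
```

The plate's left edge is at -64.8 and its far edge at +40.4 in the tool frame, so it is centred and square in the hand. I'll lower in front of the bridge, then slide in.

```bash
python3 -m pendant '[{"delta_pos":[0,0,-0.01],"dr":[0,0,0]},{"delta_pos":[0,0,-0.025],"dr":[0,0,0]},{"delta_pos":[0,0,-0.04],"dr":[0,0,0]},{"delta_pos":[0,0,-0.052],"dr":[0,0,0]},{"delta_pos":[0,0,-0.058],"dr":[0,0,0]},{"delta_pos":[0,0,-0.0602],"dr":[0,0,0]},{"delta_pos":[0,0,-0.0602],"dr":[0,0,0]}]'
python3 -m pendant '[{"delta_pos":[0.004,-0.0008,0],"dr":[0,0,0]},{"delta_pos":[0.01,-0.002,0],"dr":[0,0,0]},{"delta_pos":[0.016,-0.0033,0],"dr":[0,0,0]},{"delta_pos":[0.023,-0.0048,0],"dr":[0,0,0]},{"delta_pos":[0.03,-0.0062,0],"dr":[0,0,0]},{"delta_pos":[0.037,-0.0076,0],"dr":[0,0,0]},{"delta_pos":[0.043,-0.0089,0],"dr":[0,0,0]},{"delta_pos":[0.047,-0.0097,0],"dr":[0,0,0]},{"delta_pos":[0.0489,-0.0101,0],"dr":[0,0,0]},{"delta_pos":[0.0489,-0.0101,0],"dr":[0,0,0]},{"delta_pos":[0.0489,-0.0101,0],"dr":[0,0,0]}]'
```

```text
clock: 14.5
tool_pos: [539.8, 33.6, 68.3]
tool_rot: [0.771, 0.636, 0.0, 0.0]
wrist_force: [0.9, -0.2, -3.4]
width: 0.259
grip_force: 55.0
clock: 15.88
tool_pos: [588.4, 23.5, 68.2]
tool_rot: [0.771, 0.636, -0.0, -0.0]
wrist_force: [-0.9, 0.2, -3.4]
width: 0.261
grip_force: 55.0
```

Positioned over the dowel with no contact. Lowering towards the drop-on height (underside 40, TCP about 58.6).

```bash
python3 -m pendant '[{"delta_pos":[0,0,-0.0015],"dr":[0,0,0]},{"delta_pos":[0,0,-0.003],"dr":[0,0,0]},{"delta_pos":[0,0,-0.0045],"dr":[0,0,0]},{"delta_pos":[0,0,-0.006],"dr":[0,0,0]},{"delta_pos":[0,0,-0.007],"dr":[0,0,0]},{"delta_pos":[0,0,-0.008],"dr":[0,0,0]},{"delta_pos":[0,0,-0.008],"dr":[0,0,0]}]'
```

```text
clock: 16.75
tool_pos: [588.5, 23.5, 60.2]
tool_rot: [0.771, 0.636, -0.0, -0.0]
wrist_force: [0.2, -0.3, -3.3]
width: 0.263
grip_force: 55.0
```

The underside is at about 41.6 mm, below the head top, with no force, so the hole is on. Now pressing.

```bash
python3 -m pendant '[{"delta_pos":[0,0,-0.001],"dr":[0,0,0]},{"delta_pos":[0,0,-0.002],"dr":[0,0,0]},{"delta_pos":[0,0,-0.003],"dr":[0,0,0]},{"delta_pos":[0,0,-0.004],"dr":[0,0,0]},{"delta_pos":[0,0,-0.005],"dr":[0,0,0]},{"delta_pos":[0,0,-0.006],"dr":[0,0,0]},{"delta_pos":[0,0,-0.006],"dr":[0,0,0]},{"delta_pos":[0,0,-0.006],"dr":[0,0,0]}]'
```

```text
clock: 17.75
tool_pos: [588.7, 23.5, 54.8]
tool_rot: [0.771, 0.636, -0.0, -0.0]
wrist_force: [-4.2, 0.1, 10.1]
width: 0.259
grip_force: 55.0
```

```bash
python3 -m pendant '[{"delta_pos":[0,0,-0.0005],"dr":[0,0,0]},{"delta_pos":[0,0,-0.001],"dr":[0,0,0]},{"delta_pos":[0,0,-0.0015],"dr":[0,0,0]},{"delta_pos":[0,0,-0.0015],"dr":[0,0,0]},{"delta_pos":[0,0,-0.0015],"dr":[0,0,0]}]'
```

```text
clock: 18.38
tool_pos: [588.8, 23.5, 54.5]
tool_rot: [0.771, 0.636, -0.0, -0.0]
wrist_force: [-13.5, -0.7, 32.8]
width: 0.257
grip_force: 55.0
```

It has bottomed out: stiff, z=54.5, underside about 36 mm. I'll ease off slightly for a moderate hold and take a last look.

```bash
python3 -m pendant '[{"delta_pos":[0,0,0.0004],"dr":[0,0,0]},{"delta_pos":[0,0,0.0004],"dr":[0,0,0]},{"delta_pos":[0,0,0.0004],"dr":[0,0,0]},{"delta_pos":[0,0,0.0004],"dr":[0,0,0]}]'
python3 - <<'E'
from h import *
print(tcp());s=capture("side");w=capture("wrist")
a=cv2.resize(s[180:300,150:290],(440,377),interpolation=2);b=cv2.resize(w[90:290,150:340],(358,377),interpolation=2)
cv2.imwrite("pics/fin.png",np.hstack([a,b])[:,:,::-1]);print(tcp())
E
```

```text
clock: 18.88
tool_pos: [588.8, 23.5, 54.5]
tool_rot: [0.771, 0.636, -0.0, -0.0]
wrist_force: [-10.1, 0.0, 26.8]
width: 0.265
grip_force: 55.0
(18.875, array([588.8,  23.5,  54.5]), 'toolY yaw', np.float64(-10.96), 'z', array([-0., -0., -1.]), 'F', array([-10.1,   0. ,  26.8]), 'w', 24.1, 'g', 55.0)
(18.975, array([588.8,  23.5,  54.5]), 'toolY yaw', np.float64(-10.96), 'z', array([-0., -0., -1.]), 'F', array([-10.8,  -0.7,  26.6]), 'w', 23.7, 'g', 55.0)
```

View pics/fin.png

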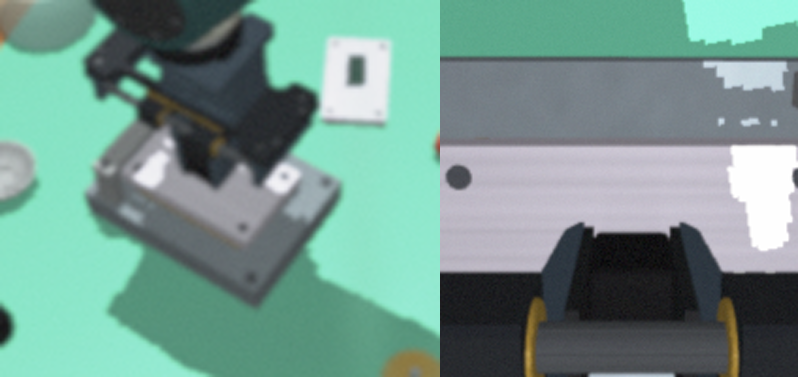

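The picture shows the cover lying square and flat in the jig under the bridge, at crop (215,180), held and pressed with about 27 N. Handing in.

```bash
python3 -c "
from bench import *
print(sign_off())"
```

```text
the job is handed in; nothing more can be done
None
```

I stood the dowel fully down in the jig, slid the cover in under the bridge and over it, and handed the job in at about 19 s, still holding the cover pressed home at about 27 N; no other piece was touched.

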